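# Shunt the urgent sample block into the reader

## Task

Slide the finished yellow block out of the reader bay, through the crossing and into the free bay with the green floor, then slide the red urgent block into the reader bay the same way. Push each of the two gently against the sprung orange sensor at the end of its bay and keep it pressed there for half a second so that it registers (about 8 N is right; above 14 N the sensor is damaged), then let go. Keep the blocks down on the tray floor all the time without forcing them against its walls, and leave the blue block and everything else where they are.

Things in the scene. Friction and masses are not known exactly. Their poses are not given: they have to be found in the camera images.
- tray: Fixed grey tray, 296 x 296 mm. Origin: underside centre. Floor 6 mm above it. White walls (top at 26 mm) form four dead-end bays in a cross along the tray's x and y axes, channels 61 mm wide between walls, corners at the crossing rounded 6 mm. Reader bay +x (white reader head, 66 mm tall, beyond its end), left bay +y, near bay -x, right bay -y. Yaw varies up to 0.5 rad. Slick plastic (friction about 0.15).
- yellow_grip (a point): Finished block, starts in the reader bay: white square 56 x 56 x 28 mm, 0.15 to 0.31 kg, four flat yellow caps and, mid-top, an upright square yellow post, 20 x 20 mm, 46 mm tall, to grasp. This point: half-way up the post, 51 mm above the underside, 23 mm above the flat top. z up, x and y along the sides, parallel to the tray's at the start, 63 mm from the crossing and clear of the sensor.
- red_grip (a point): Urgent block, starts in the left, near or right bay: white square 56 x 56 x 28 mm, 0.15 to 0.31 kg, four flat red caps and, mid-top, an upright square red post, 20 x 20 mm, 46 mm tall, to grasp. This point: half-way up the post, 51 mm above the underside, 23 mm above the flat top. z up, x and y along the sides, parallel to the tray's at the start, 63 mm from the crossing and clear of the sensor.
- blue_grip (a point): Routine block, stays in its bay (left, near or right): white square 56 x 56 x 28 mm, 0.15 to 0.31 kg, four flat blue caps and, mid-top, an upright square blue post, 20 x 20 mm, 46 mm tall, to grasp. This point: half-way up the post, 51 mm above the underside, 23 mm above the flat top. z up, x and y along the sides, parallel to the tray's at the start, 63 mm from the crossing and clear of the sensor.
- out_mark: Flat green square, 52 mm, on the tray floor: marks the free bay (left, near or right; it varies) that takes the finished block. Origin on the tray floor, about 63 mm from the crossing.
- crossing (a point): Middle of the crossing, on the tray floor (6 mm above the bench); axes as the tray's.
- bay_reader (a point): Point on the floor of the reader bay, 79 mm from the crossing; about where a block's centre ends up (67 to 91 mm).
- pin_reader: Sensor housing ending the reader bay. Origin: on the tray floor 138 mm from the crossing, x outward. Its orange plate, 30 mm wide, 7 to 25 mm above the tray floor, stands out by an unmeasured, varying amount: a block touches it when its centre is 67 to 91 mm from the crossing; find it by feel. It gives 4 N per mm for 7 mm and springs back. Registers at 4 N held 0.25 s.
- pin_left: Sensor housing ending the left bay. Origin: on the tray floor 138 mm from the crossing, x outward. Its orange plate, 30 mm wide, 7 to 25 mm above the tray floor, stands out by an unmeasured, varying amount: a block touches it when its centre is 67 to 91 mm from the crossing; find it by feel. It gives 4 N per mm for 7 mm and springs back. Registers at 4 N held 0.25 s.
- pin_near: Sensor housing ending the near bay. Origin: on the tray floor 138 mm from the crossing, x outward. Its orange plate, 30 mm wide, 7 to 25 mm above the tray floor, stands out by an unmeasured, varying amount: a block touches it when its centre is 67 to 91 mm from the crossing; find it by feel. It gives 4 N per mm for 7 mm and springs back. Registers at 4 N held 0.25 s.
- pin_right: Sensor housing ending the right bay. Origin: on the tray floor 138 mm from the crossing, x outward. Its orange plate, 30 mm wide, 7 to 25 mm above the tray floor, stands out by an unmeasured, varying amount: a block touches it when its centre is 67 to 91 mm from the crossing; find it by feel. It gives 4 N per mm for 7 mm and springs back. Registers at 4 N held 0.25 s.
- vial_a: Bystander: small amber vial with white cap, 22 mm wide, 40 mm tall, standing on the tray's corner. Origin: underside centre.
- vial_b: Bystander: small amber vial with green cap, 22 mm wide, 40 mm tall, standing on the tray's corner. Origin: underside centre.
- tube_rack: Bystander: white rack of capped blood tubes, 60 x 160 x 90 mm. Origin: underside centre.
- wash_bottle: Bystander: white bottle, 60 mm wide, 130 mm tall. Origin: underside centre.
- tip_box: Bystander: closed blue pipette-tip box, 85 x 120 x 50 mm. Origin: underside centre.
- reagent_jar: Bystander: amber jar with red cap, 56 mm wide, 70 mm tall. Origin: underside centre.
- dropper: Bystander: small white dropper bottle with green cap, 32 mm wide, 60 mm tall. Origin: underside centre.
Mind the look-alikes: they are no part of the job. Leave any purple look-alike of the part that bears yellow_grip alone.

How it is judged (in metres and radians):
On the way, in this order (a step that is already met when the one before it is completed fails the run):
1. the yellow block is in the green-floored bay and presses its sensor with at least 4 N (horizontal distance between yellow_grip and out_mark below 0.036 m and horizontal distance between yellow_grip and crossing above 0.06 m and (contact force between yellow and pin_left above 4 N or contact force between yellow and pin_near above 4 N or contact force between yellow and pin_right above 4 N)), for 0.25 s.
2. the red block is in the reader bay and presses its sensor with at least 4 N, the yellow one being in the green-floored bay (horizontal distance between yellow_grip and out_mark below 0.036 m and horizontal distance between yellow_grip and crossing above 0.06 m and horizontal distance between red_grip and bay_reader below 0.018 m and contact force between red and pin_reader above 4 N), for 0.25 s.
At the end, for the whole second after the job is handed in: Yellow within 36 mm of the green mark's centre and over 60 mm from the crossing; red within 18 mm of the reader bay's point; blue within 10 mm of its start; all upright (0.1 rad), on the tray floor (within 4 mm) and at rest (horizontal distance between yellow_grip and out_mark below 0.036 m and horizontal distance between yellow_grip and crossing above 0.06 m and horizontal distance between red_grip and bay_reader below 0.018 m and distance of blue_grip from where it was at the start of the episode below 0.01 m and linear speed of each of yellow, red, blue below 0.02 m/s and angle between each of yellow_grip, red_grip, blue_grip's own z axis and vertical below 0.1 rad and z of each of yellow_grip, red_grip, blue_grip in the frame of tray below 0.061 m); the robot touches nothing.
It fails at once if a sensor is pressed with more than 14 N, or a block is forced against the tray (floor, walls and sensor together) with more than 30 N (contact force between any of pin_reader, pin_left, pin_near, pin_right and anything else above 14 N or contact force between any of yellow, red, blue and tray above 30 N).
It fails at once if a block is lifted more than 8 mm off the tray floor (z of any of yellow_grip, red_grip, blue_grip in the frame of tray above 0.065 m).
It fails at once if the blue block is moved by more than 10 mm (distance of blue_grip from where it was at the start of the episode above 0.01 m).
It fails at once if a bystander is moved by more than 15 mm (distance of any of vial_a, vial_b, tube_rack, wash_bottle, tip_box, reagent_jar, dropper from where it was at the start of the episode above 0.015 m).
It also fails if it takes over 72 s, if anything falls off the work surface, if the arm or the gripper's body presses on something with over 40 N, if the wrist force passes 120 N, or if a joint passes its speed limit or range.

## Robot

A 6-joint arm with a two-finger parallel gripper is mounted at the origin on the work surface. World frame = base frame: x ahead of the robot, y to its left, z up, the work surface at z = 0. Lengths are in m, angles in degrees, forces in N, time in s.
With the tool pointing down it reaches from about 0.4 to 0.825 m from the base axis. Payload 7 kg.
Tool frame: the origin (TCP) lies at the very end of the fingers, on their centre line; the grasp point (between the pads) lies behind it (r.grasp_offset is the z of the grasp point in the tool frame, in m); z points along the fingers, y is the direction in which the jaws open and shut (so a half turn about z gives the same grasp; the last joint's range is limited). The gripper opens to 88 mm and grips with 3 to 60 N. Pads are 19 mm wide; open, the fingers measure 130 mm over their backs; the gripper's body (78 mm by 193 mm) begins 47 mm behind the grasp point.
Start: joints at [82.913, 20.546, 0.682, 0, -70.136, -16.507], TCP at [0.27, 0.619, 0.227] pointing down, gripper open.
Joint ranges: [-176.03, 176.03], [-82.01, 121.73], [-58.28, 71.71], [-173.87, 95.51], [-174.79, -0.11], [-173.66, 173.66]. Speed limits (degrees/s): [136.94, 136.94, 172.46, 180, 180, 180].

## Interface

Orientations are given as [roll, pitch, yaw] about the fixed x, y, z axes, in that order (R = Rz(yaw) Ry(pitch) Rx(roll)).
In Python, from plant import r gives the robot as it stands. The module is installed in compiled form; this text tells all that it offers.
- The arm moves only by the tool servo_tool, never from a script. Its argument "targets" is a list of rows, each an object of numbers: "dx", "dy", "dz": the shift along the world's x, y, z in cm; "spin": the turn about the world's z in rad; "grip": the opening in per cent of the stroke, from 0 (shut) to 100 (fully open). A call has exactly 10 rows; each row is the pose to reach, as a shift and turn from the pose commanded when the call began; what a row does not reach only later rows make up. A row lasts 1/12 s, in which the tool goes at most 41.7 mm and 7.16 degrees, less where a joint would pass 70% of its speed; a pose out of reach is approached as far as the arm can. A call with a gripper value outside its range is refused whole. The fingers move at their own pace and stop on an object; "squeeze" is the grip in N (left out, the last holds). Time passes only in rows, so rows that repeat a pose let the fingers close, or fill a call up. It gives the time, the measured TCP pose, the force and the opening at its end, in the units of the state.
- r.get_state(): the state, without advancing time (a new reading comes with each control period).
- r.capture(name): name is "scene" or "top" or "wrist"; returns the picture (480x640x3 uint8, blue, green, red); there is no depth.
- r.get_calibration(name): a dict with "K" (3x3 intrinsics, pixels), "k1" (the pictures are not rectified: a ray, as slopes to the right and down, at radius r is drawn at 1 + k1 r^2 times it, then the intrinsics apply), "extrinsics" (4x4, takes a point from camera to world coordinates). Camera axes: x right, y down, z forward; pixel columns grow to the right and rows downward; lengths in m; the calibration is good to about 2 mm. A picture is of the moment at which its call begins: read the wrist's pose just before it. get_calibration takes no time and is no camera call; for the wrist camera it gives the pose at the moment of the call.
- r.close_job(): hands the job in, once; it reports no verdict.
Trained networks look in the newest picture that a camera, given by its name, has taken for a name from the list of things; names that differ only in an ending like _2 or _b are one class to them, and where a whole thing is asked for, a point or a joint stands for the part that bears it (a point fixed in the world has none). Each returns a list of dicts, best first, with "p" (0 to 1); they miss things now and then, are a little off and sometimes report something else, mostly with a low value. They report only what shows in the picture. A call takes as long as a camera call. They do not tell look-alikes from the thing itself.
- r.cut_out(name, camera): "mask" (480x640 bool, what is visible of it) and "extent" ([left, top, right, bottom] in pixels, round what is visible of it).
The state is a dict: "time_s": time; "joints": joint angles; "qd": joint speeds; "joint_torque": joint torques, N m; "tcp_pos": TCP position; "eef_rot": TCP orientation; "contact_force": force on the tool from outside, world axes, zero at the start; "moment": the same for the moment, N m; "gripper_width": finger opening in m.
Only numpy, scipy, OpenCV 4.12 (cv2) and the standard library are available. Lean on these libraries where they do the work, as an engineer would, in place of code of your own. Each camera call takes 0.05 s, during which the arm holds its last target. There are 200 camera calls.

## Working session

There is one attempt and no reset: what is moved stays moved. The work goes in short steps, Python scripts to look and compute and a tool call to move; the robot and the scene stay as the last step left them, time stands still between calls to the robot, and variables do not carry over. Pictures are saved under pics/ and viewed, about 8 in all and at most 12, crops included, and the job is handed in when it is done.

Besides the shell and the picture viewer there is one more tool, called after "Call:" as name(argument=value, ...), one argument or row to a line, values as JSON. servo_tool: Moves the arm, as the interface text tells. Its arguments: {"type":"object","properties":{"targets":{"type":"array"},"squeeze":{"type":"number"}},"required":["targets"]}

```bash
mkdir -p pics; python3 - <<'E'
from plant import r
import cv2,numpy as np
print(r.get_state(), r.grasp_offset)
for c in ("top","scene"):
    im=r.capture(c); cv2.imwrite(f"pics/{c}0.png",im)
    k=r.get_calibration(c); print(c,k)
    for n in ("yellow_grip","red_grip","blue_grip","out_mark","tray","pin_reader"):
        print(n,[(round(d['p'],2),[int(v) for v in d['extent']],) for d in r.cut_out(n,c)][:4])
E
```

```text
{'time_s': 0.0, 'joints': array([ 8.29124290e+01,  2.05903447e+01,  6.32452206e-01, -2.01734034e-02,
       -7.01356482e+01, -1.65082861e+01]), 'qd': array([ 0.01061916,  0.07897326,  0.10009349, -0.06198176,  0.11807806,
       -0.0171007 ]), 'joint_torque': array([ 1.03595576e-03, -5.82718062e+01,  2.93056369e+01,  6.99696064e+00,
        6.87127031e-03, -1.67577477e-04]), 'tcp_pos': array([0.27000288, 0.61809915, 0.22562479]), 'eef_rot': array([ 1.79904926e+02, -8.40003329e-03, -2.36027204e+01]), 'contact_force': array([ 0.38243987, -0.4171356 ,  0.50635713]), 'moment': array([ 0.01317144,  0.03012565, -0.04149138]), 'gripper_width': 0.08765092765430267} -0.0188
top {'K': array([[618.26413996,   0.        , 322.43444179],
       [  0.        , 618.26413996, 238.93775907],
       [  0.        ,   0.        ,   1.        ]]), 'k1': -0.12552798320544528, 'extrinsics': array([[-5.22790402e-02, -9.78656615e-01,  1.98741369e-01,
         2.92928445e-01],
       [-9.98632295e-01,  5.11008146e-02, -1.10565190e-02,
         2.93158635e-02],
       [ 6.64689601e-04, -1.99047574e-01, -9.7998
[... 574 characters left out ...]
.56522278, 242.95964192],
       [  0.        ,   0.        ,   1.        ]]), 'k1': 0.00047845869912094236, 'extrinsics': array([[-0.42867661,  0.76061518, -0.4875458 ,  1.16091955],
       [ 0.90341736,  0.36600232, -0.22333692,  0.26544612],
       [ 0.00856944, -0.53619665, -0.84404959,  1.0113144 ],
       [ 0.        ,  0.        ,  0.        ,  1.        ]])}
yellow_grip [(0.75, [317, 236, 352, 270]), (0.58, [268, 325, 296, 358]), (0.56, [224, 212, 253, 247])]
red_grip [(0.74, [356, 239, 389, 272])]
blue_grip [(0.63, [362, 208, 389, 238])]
out_mark [(0.55, [329, 215, 352, 236]), (0.22, [274, 178, 441, 322])]
tray [(0.67, [270, 178, 443, 321])]
pin_reader [(0.41, [312, 258, 325, 268])]
```

View pics/top0.png

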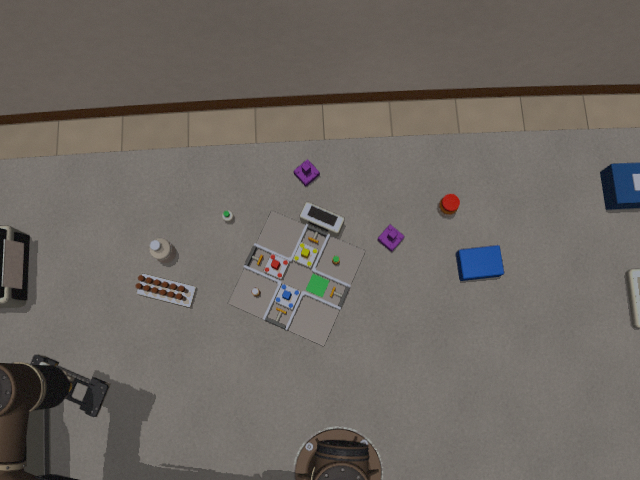

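View pics/scene0.png

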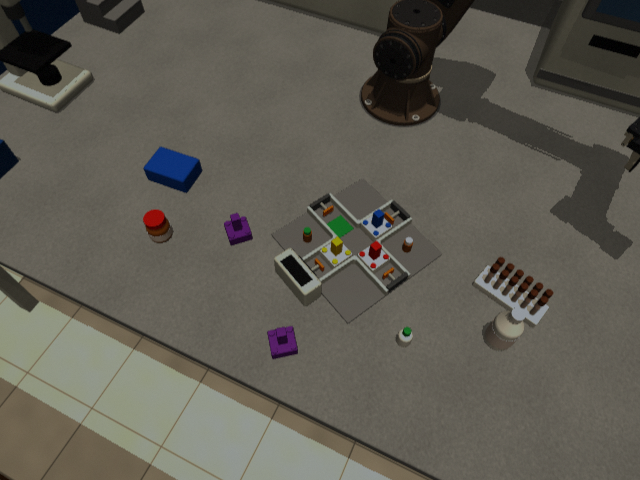

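The top view shows the yellow block at (305,252) in the reader bay, and the reader head at (322,216). Red is at (276,264) in the left bay, blue at (287,296) in the near bay, and the green floor at (317,286) in the right bay. The candidates for yellow are the yellow post at (305,252) and the purple look-alikes at (391,237) and (307,172). I choose (305,252). For red, the jar cap at (450,203) is not it, so I choose (276,264).

```bash
cat > h.py <<'E'
from plant import r
import cv2,numpy as np
HSV={'yellow':((22,120,90),(35,255,255)),'red':((0,150,80),(6,255,255)),'blue':((100,150,80),(118,255,255)),'green':((50,150,60),(75,255,255))}
def to_plane(uv,cal,z):
    p=cv2.undistortPoints(np.array(uv,float).reshape(-1,1,2),cal['K'],np.array([cal['k1'],0,0,0,0.]))[:,0]
    T=cal['extrinsics'];d=np.c_[p,np.ones(len(p))]@T[:3,:3].T
    o=T[:3,3];return (o+d*((z-o[2])/d[:,2])[:,None])[:,:2]
def project(X,cal):
    T=np.linalg.inv(cal['extrinsics']);X=np.array(X,float).reshape(-1,3)
    return cv2.projectPoints(X,cv2.Rodrigues(T[:3,:3])[0],T[:3,3],cal['K'],np.array([cal['k1'],0,0,0,0.]))[0][:,0]
def blobs(im,col,n=6,amin=4):
    m=cv2.inRange(cv2.cvtColor(im,cv2.COLOR_BGR2HSV),*[np.array(v) for v in HSV[col]])
    N,L,S,C=cv2.connectedComponentsWithStats(m)
    o=sorted([(S[i,4],C[i],S[i,:4],i) for i in range(1,N) if S[i,4]>=amin],key=lambda t:-t[0])[:n]
    return o,L
E
python3 - <<'E'
from h import *
im=cv2.imread('pics/top0.png');cal=r.get_calibration('top')
sub=np.zeros_like(im);sub[205:350,225:370]=im[205:350,225:370]
for c,z in (('yellow',.06),('red',.06),('blue',.06),('green',.006)):
    o,_=blobs(sub,c)
    print(c,[(int(a),C.round(1),to_plane([C],cal,z)[0].round(3)) for a,C,_,_ in o[:2]])
E
```

```text
yellow [(67, array([304. , 250.5]), array([0.604, 0.063])), (15, array([314.6, 250.6]), array([0.602, 0.034]))]
red [(62, array([274.2, 262.1]), array([0.575, 0.146])), (11, array([266.6, 269.1]), array([0.557, 0.168]))]
blue [(47, array([286.1, 294.4]), array([0.484, 0.117])), (12, array([283.5, 286.5]), array([0.507, 0.124]))]
green [(295, array([317. , 285.1]), array([0.513, 0.032])), (19, array([335.4, 258.8]), array([ 0.585, -0.024]))]
```

Call:
servo_tool(
  targets=[
    {"dx": 2,"dy": -3,"dz": 2},
    {"dx": 4,"dy": -6,"dz": 4},
    {"dx": 6,"dy": -10,"dz": 6},
    {"dx": 8,"dy": -13.5,"dz": 8},
    {"dx": 10,"dy": -17,"dz": 9},
    {"dx": 12,"dy": -20.5,"dz": 9},
    {"dx": 13.5,"dy": -24,"dz": 9},
    {"dx": 15,"dy": -27.5,"dz": 9},
    {"dx": 16.5,"dy": -31,"dz": 9},
    {"dx": 18,"dy": -34,"dz": 9},
  ],
)

```text
validation failed for argument at $.ta...
```

Call:
servo_tool(
  targets=[
    {"dx": 2,"dy": -3.5,"dz": 0},
    {"dx": 4,"dy": -7,"dz": 0},
    {"dx": 6,"dy": -10.5,"dz": 0},
    {"dx": 7.5,"dy": -14,"dz": 0},
    {"dx": 8.5,"dy": -17,"dz": 0},
    {"dx": 9,"dy": -18.5,"dz": 0},
    {"dx": 9,"dy": -19,"dz": 0},
    {"dx": 9,"dy": -19,"dz": 0},
    {"dx": 9,"dy": -19,"dz": 0},
    {"dx": 9,"dy": -19,"dz": 0,"grip": 55},
  ],
)

```text
validation failed for argument at $.ta...
```

```bash
python3 - <<'E'
from h import *
import pickle
s=r.get_state();cal=r.get_calibration('wrist')
im=r.capture('wrist');cv2.imwrite("pics/w1.png",im);pickle.dump(cal,open('w1.pkl','wb'))
print(s['time_s'],s['tcp_pos'],s['eef_rot'],cal)
for c,z in (('yellow',.08),('red',.08),('blue',.08),('green',.006)):
    o,_=blobs(im,c,7,20)
    print(c,[(int(a),C.round(1),to_plane([C],cal,z)[0].round(4),to_plane([C],cal,.034)[0].round(4)) for a,C,_,_ in o])
E
```

```text
0.7 [0.27019342 0.61854218 0.2265714 ] [-1.79999598e+02  5.67676778e-04 -2.35960273e+01] {'K': array([[392.44245149,   0.        , 317.83362685],
       [  0.        , 392.44245149, 237.228911  ],
       [  0.        ,   0.        ,   1.        ]]), 'k1': 0.004437758590179022, 'extrinsics': array([[-3.99931293e-01, -8.76815644e-01, -2.66925621e-01,
         3.41397316e-01],
       [-9.16544849e-01,  3.82820057e-01,  1.15733934e-01,
         5.87583150e-01],
       [ 7.07157015e-04,  2.90934925e-01, -9.56742583e-01,
         3.84703243e-01],
       [ 0.00000000e+00,  0.00000000e+00,  0.00000000e+00,
         1.00000000e+00]])}
yellow [(69, array([542.8, 361.7]), array([0.0687, 0.4862]), array([0.0275, 0.4709]))]
red []
blue []
green []
```

View pics/w1.png

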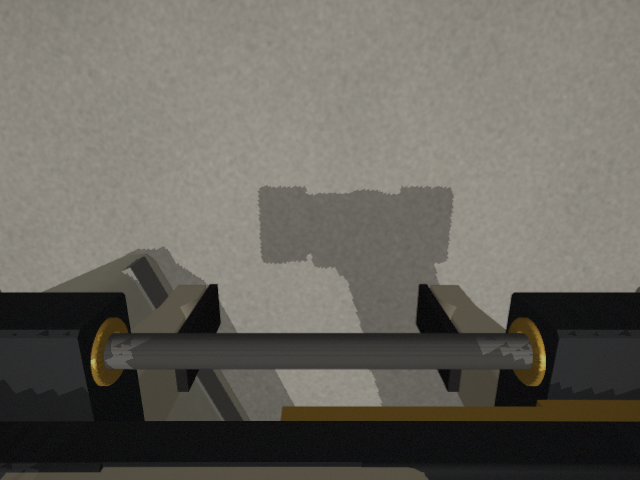

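The wrist camera still shows only bench, because the moves were refused. I suspect each row needs all five keys.

Call:
servo_tool(
  targets=[
    {"dx": 2,"dy": -3,"dz": 2,"spin": 0,"grip": 55},
    {"dx": 4,"dy": -6,"dz": 4,"spin": 0,"grip": 55},
    {"dx": 6,"dy": -10,"dz": 6,"spin": 0,"grip": 55},
    {"dx": 8,"dy": -13.5,"dz": 8,"spin": 0,"grip": 55},
    {"dx": 10,"dy": -17,"dz": 9,"spin": 0,"grip": 55},
    {"dx": 12,"dy": -20.5,"dz": 9,"spin": 0,"grip": 55},
    {"dx": 13.5,"dy": -24,"dz": 9,"spin": 0,"grip": 55},
    {"dx": 15,"dy": -27.5,"dz": 9,"spin": 0,"grip": 55},
    {"dx": 16.5,"dy": -31,"dz": 9,"spin": 0,"grip": 55},
    {"dx": 18,"dy": -34,"dz": 9,"spin": 0,"grip": 55},
  ],
  squeeze=25,
)

```text
time_s: 1.58
tcp_pos: [0.4505, 0.276, 0.3172]
eef_rot: [-179.9, -0.0, -23.6]
contact_force: [0.9, 0.7, 0.7]
gripper_width: 0.0482
```

Call:
servo_tool(
  targets=[
    {"dx": 1,"dy": -3.5,"dz": 0,"spin": 0,"grip": 55},
    {"dx": 2,"dy": -7,"dz": 0,"spin": 0,"grip": 55},
    {"dx": 3,"dy": -10.5,"dz": 0,"spin": 0,"grip": 55},
    {"dx": 4,"dy": -14,"dz": 0,"spin": 0,"grip": 55},
    {"dx": 5,"dy": -16.5,"dz": 0,"spin": 0,"grip": 55},
    {"dx": 5,"dy": -17,"dz": 0,"spin": 0,"grip": 55},
    {"dx": 5,"dy": -17,"dz": 0,"spin": 0,"grip": 55},
    {"dx": 5,"dy": -17,"dz": 0,"spin": 0,"grip": 55},
    {"dx": 5,"dy": -17,"dz": 0,"spin": 0,"grip": 55},
    {"dx": 5,"dy": -17,"dz": 0,"spin": 0,"grip": 55},
  ],
)

```text
time_s: 2.42
tcp_pos: [0.5, 0.1095, 0.3166]
eef_rot: [-180.0, 0.0, -23.5]
contact_force: [0.0, 0.3, 0.1]
gripper_width: 0.0486
```

```bash
cat > look.py <<'E'
from h import *
import pickle,sys
n=sys.argv[1]
s=r.get_state();cal=r.get_calibration('wrist')
im=r.capture('wrist');cv2.imwrite(f"pics/{n}.png",im);pickle.dump(cal,open(n+'.pkl','wb'))
print(s['time_s'],s['tcp_pos'],s['eef_rot'],cal['extrinsics'][:3,3])
for c,z in (('yellow',.08),('red',.08),('blue',.08),('green',.006)):
    o,_=blobs(im,c,7,20)
    for a,C,b,_ in o: print(c,int(a),C.round(1),b,to_plane([C],cal,z)[0].round(4),to_plane([C],cal,.034)[0].round(4))
E
python3 look.py w2
```

```text
2.4167 [0.50001385 0.10949905 0.31656197] [-1.79994777e+02  3.76701785e-04 -2.35176936e+01] [0.57125465 0.07864124 0.47468013]
yellow 477 [327.   83.5] [317  72  21  25] [0.596  0.0583] [0.5989 0.0559]
yellow 122 [346.3  67. ] [341  61  12  13] [0.602  0.0362] [0.6056 0.0313]
yellow 119 [308.6  64.8] [303  59  12  13] [0.6176 0.0676] [0.6231 0.0663]
yellow 107 [306.8 104.7] [301  99  12  12] [0.5864 0.0833] [0.5881 0.0838]
yellow 106 [343.5 106.8] [338 101  12  12] [0.5706 0.052 ] [0.5705 0.0489]
yellow 95 [329.5  36. ] [317  34  27   5] [0.6321 0.0404] [0.6392 0.0359]
yellow 51 [220.3 141.6] [219 130   4  25] [0.5888 0.1747] [0.5908 0.1859]
red 523 [258.7 148.5] [243 135  32  32] [0.5679 0.1433] [0.5675 0.1508]
red 97 [248.  124.3] [243 119  11  11] [0.5925 0.1427] [0.595  0.1501]
red 93 [284.1 126.7] [279 122  11  11] [0.5766 0.1116] [0.5772 0.1155]
red 90 [283.  162.9] [278 158  11  11] [0.5456 0.1272] [0.5427 0.1329]
blue 323 [320.2 213.1] [312 204  18  19] [0.4839 0.1136] [0.4737 0.1177]
blue 81 [303.7 186.9] [299 182  10  11] [0.5156 0.1181] [0.5091 0.1227]
blue 81 [338.4 189.3] [334 185  10  10] [0.4994 0.0869] [0.491  0.0879]
blue 76 [302.  220.6] [298 216   9  10] [0.4842 0.1342] [0.474  0.1406]
blue 75 [335.9 222.6] [331 218  10  10] [0.4682 0.1028] [0.4562 0.1056]
green 1888 [376.9 148.4] [354 126  47  46] [0.5124 0.0287] [0.5159 0.0317]
green 231 [70.4 53.5] [62 45 17 18] [0.7399 0.299 ] [0.7298 0.2858]
green 222 [409.  68.] [401  60  17  17] [ 0.5792 -0.0348] [ 0.5788 -0.028 ]
```

View pics/w2.png

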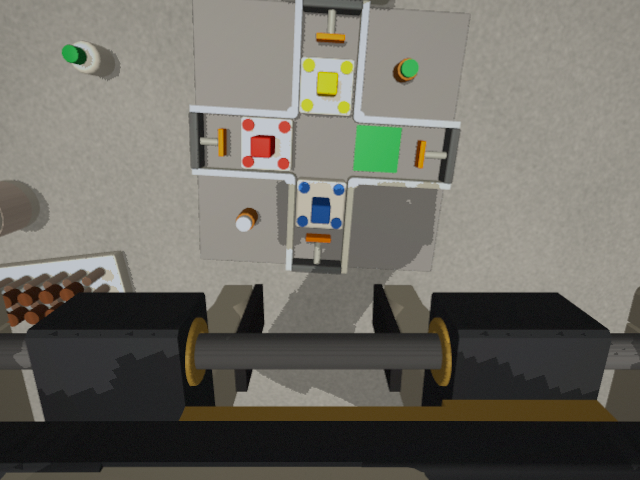

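The wrist view w2 shows the yellow block with its cap square centred at (327,84), by the reader. Red is at (263,144), blue at (320,205) and the green floor at (377,148). The purple look-alikes are out of view. From the caps I get yellow (.597,.0577), blue (.4826,.1142), red (.569,.1415), crossing (.540,.086) and tray yaw −26.5°. The yellow-to-blue distance is 127.5 mm against 126 expected. I spin −0.052 and move above yellow.

Call:
servo_tool(
  targets=[
    {"dx": 2,"dy": -1,"dz": -3,"spin": -0.02,"grip": 55},
    {"dx": 4,"dy": -2,"dz": -6,"spin": -0.04,"grip": 55},
    {"dx": 6,"dy": -3,"dz": -9,"spin": -0.052,"grip": 55},
    {"dx": 8,"dy": -4.2,"dz": -12,"spin": -0.052,"grip": 55},
    {"dx": 9.7,"dy": -5.1,"dz": -15,"spin": -0.052,"grip": 55},
    {"dx": 9.7,"dy": -5.1,"dz": -18,"spin": -0.052,"grip": 55},
    {"dx": 9.7,"dy": -5.1,"dz": -20.5,"spin": -0.052,"grip": 55},
    {"dx": 9.7,"dy": -5.1,"dz": -21.7,"spin": -0.052,"grip": 55},
    {"dx": 9.7,"dy": -5.1,"dz": -21.7,"spin": -0.052,"grip": 55},
    {"dx": 9.7,"dy": -5.1,"dz": -21.7,"spin": -0.052,"grip": 55},
  ],
)

```text
time_s: 3.3
tcp_pos: [0.597, 0.0581, 0.0991]
eef_rot: [179.9, 0.0, -26.5]
contact_force: [0.1, 1.2, 0.7]
gripper_width: 0.048
```

```bash
python3 look.py w3 | grep -v blue; python3 - <<'E'
from h import *
a=cv2.imread('pics/w3.png');s=r.capture('scene')
c=cv2.resize(s[170:330,230:450],None,fx=2.9,fy=2.9,interpolation=cv2.INTER_CUBIC)
cv2.imwrite('pics/s3.png',c)
E
```

```text
3.3 [0.59704443 0.05814628 0.09914676] [ 1.79918531e+02  4.35929903e-02 -2.64963005e+01] [0.66677558 0.02367909 0.25720609]
yellow 2380 [317.7 270.9] [298 239  40  63] [0.603  0.0551] [0.5864 0.0633]
yellow 387 [284.3 222.2] [274 211  22  23] [0.6318 0.0582] [0.6227 0.0671]
yellow 384 [351.3 222.5] [341 212  22  22] [0.6177 0.0303] [0.605 0.032]
yellow 351 [285.5 284.1] [275 274  21  21] [0.6039 0.0723] [0.5875 0.0849]
yellow 351 [349.3 284.2] [339 274  21  21] [0.5898 0.0444] [0.5699 0.0497]
yellow 312 [319.3 171. ] [296 168  49   7] [0.6458 0.033 ] [0.6404 0.0354]
red 118 [255.7 374.3] [250 369  12  12] [0.5652 0.1105] [0.5388 0.1331]
green 816 [464.9 222. ] [447 207  35  32] [ 0.564  -0.0344] [ 0.5754 -0.0279]
green 64 [371.9 318.1] [371 299   4  34] [0.5267 0.0498] [0.5423 0.0469]
green 61 [427.  303.4] [422 300   9  10] [0.5199 0.0102] [0.5363 0.0117]
```

View pics/s3.png

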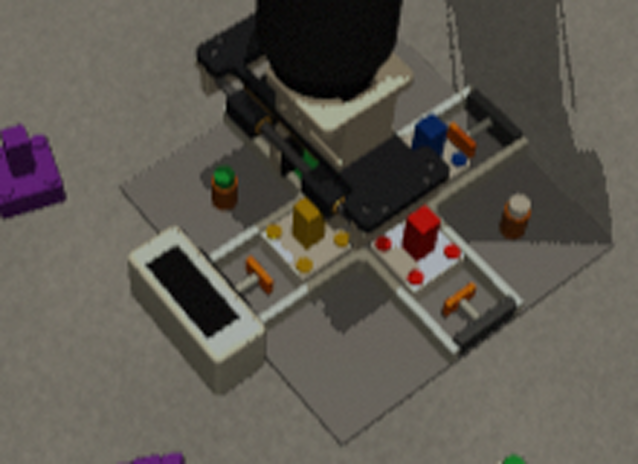

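The scene crop shows the gripper above the yellow post at (308,222), with red at (420,232), blue at (430,137) and purple outside the tray. The wrist picture confirms the yellow block at (.5963,.0584), aligned with the tool, so I descend and close.

Call:
servo_tool(
  targets=[
    {"dx": 0,"dy": 0,"dz": -2,"spin": 0,"grip": 55},
    {"dx": 0,"dy": 0,"dz": -4,"spin": 0,"grip": 55},
    {"dx": 0,"dy": 0,"dz": -5.5,"spin": 0,"grip": 55},
    {"dx": 0,"dy": 0,"dz": -6,"spin": 0,"grip": 55},
    {"dx": 0,"dy": 0,"dz": -6,"spin": 0,"grip": 55},
    {"dx": 0,"dy": 0,"dz": -6,"spin": 0,"grip": 30},
    {"dx": 0,"dy": 0,"dz": -6,"spin": 0,"grip": 24},
    {"dx": 0,"dy": 0,"dz": -6,"spin": 0,"grip": 10},
    {"dx": 0,"dy": 0,"dz": -6,"spin": 0,"grip": 10},
    {"dx": 0,"dy": 0,"dz": -6,"spin": 0,"grip": 10},
  ],
  squeeze=25,
)

```text
time_s: 4.23
tcp_pos: [0.5975, 0.0577, 0.0403]
eef_rot: [-180.0, -0.0, -26.6]
contact_force: [-0.4, -0.6, -0.2]
gripper_width: 0.0206
```

Call:
servo_tool(
  targets=[
    {"dx": -0.45,"dy": 0.22,"dz": 0,"spin": 0,"grip": 10},
    {"dx": -0.9,"dy": 0.45,"dz": 0,"spin": 0,"grip": 10},
    {"dx": -1.35,"dy": 0.67,"dz": 0,"spin": 0,"grip": 10},
    {"dx": -1.8,"dy": 0.9,"dz": 0,"spin": 0,"grip": 10},
    {"dx": -2.25,"dy": 1.12,"dz": 0,"spin": 0,"grip": 10},
    {"dx": -2.7,"dy": 1.35,"dz": 0,"spin": 0,"grip": 10},
    {"dx": -3.15,"dy": 1.57,"dz": 0,"spin": 0,"grip": 10},
    {"dx": -3.6,"dy": 1.79,"dz": 0,"spin": 0,"grip": 10},
    {"dx": -4.05,"dy": 2.02,"dz": 0,"spin": 0,"grip": 10},
    {"dx": -4.5,"dy": 2.24,"dz": 0,"spin": 0,"grip": 10},
  ],
)

```text
time_s: 5.07
tcp_pos: [0.5522, 0.0804, 0.0402]
eef_rot: [-180.0, -0.1, -26.5]
contact_force: [1.0, -0.9, 5.9]
gripper_width: 0.0203
```

Call:
servo_tool(
  targets=[
    {"dx": -0.35,"dy": 0.17,"dz": 0,"spin": 0,"grip": 10},
    {"dx": -0.7,"dy": 0.35,"dz": 0,"spin": 0,"grip": 10},
    {"dx": -1.0,"dy": 0.5,"dz": 0,"spin": 0,"grip": 10},
    {"dx": -1.14,"dy": 0.57,"dz": 0,"spin": 0,"grip": 10},
    {"dx": -1.14,"dy": 0.57,"dz": 0,"spin": 0,"grip": 10},
    {"dx": -1.14,"dy": 0.57,"dz": 0,"spin": 0,"grip": 10},
    {"dx": -1.14,"dy": 0.57,"dz": 0,"spin": 0,"grip": 10},
    {"dx": -1.14,"dy": 0.57,"dz": 0,"spin": 0,"grip": 10},
    {"dx": -1.14,"dy": 0.57,"dz": 0,"spin": 0,"grip": 10},
    {"dx": -1.14,"dy": 0.57,"dz": 0,"spin": 0,"grip": 10},
  ],
)

```text
time_s: 5.9
tcp_pos: [0.5406, 0.0862, 0.0402]
eef_rot: [-180.0, -0.0, -26.5]
contact_force: [-1.6, 1.1, 7.1]
gripper_width: 0.0197
```

```bash
python3 look.py w4
```

```text
5.9 [0.54055365 0.08623776 0.04020619] [-1.79956153e+02 -2.24204767e-02 -2.65408635e+01] [0.60993642 0.05150301 0.19833506]
yellow 2688 [317.8 306.9] [290 279  57  54] [0.5561 0.0784] [0.5352 0.0889]
yellow 858 [320.9  26.6] [285  20  74  13] [0.6307 0.0402] [0.6388 0.0358]
yellow 683 [362.3 258.2] [348 244  30  29] [0.5651 0.0579] [0.5477 0.0604]
yellow 682 [273.6 258.1] [259 244  30  29] [0.5779 0.0834] [0.5654 0.0957]
yellow 433 [317.7 372.4] [290 369  56   8] [0.5333 0.0898] [0.5036 0.1047]
red 745 [175.4 284.4] [145 277  57  15] [0.5842 0.1164] [0.5741 0.1416]
red 717 [131.7 255. ] [116 241  32  29] [0.599  0.1234] [0.5948 0.1513]
red 668 [220.6 255.5] [206 241  30  29] [0.5862 0.0981] [0.577  0.1162]
blue 260 [319.2 401.2] [301 398  38   8] [0.5223 0.0947] [0.4882 0.1115]
blue 29 [290.4 381.9] [289 376   4  13] [0.5341 0.1002] [0.5047 0.1191]
green 6142 [440.  261.2] [389 229 105  64] [0.5175 0.0264] [0.531 0.03 ]
green 2237 [539.3  99.9] [510  76  59  48] [ 0.5714 -0.0436] [ 0.577  -0.0298]
```

View pics/w4.png

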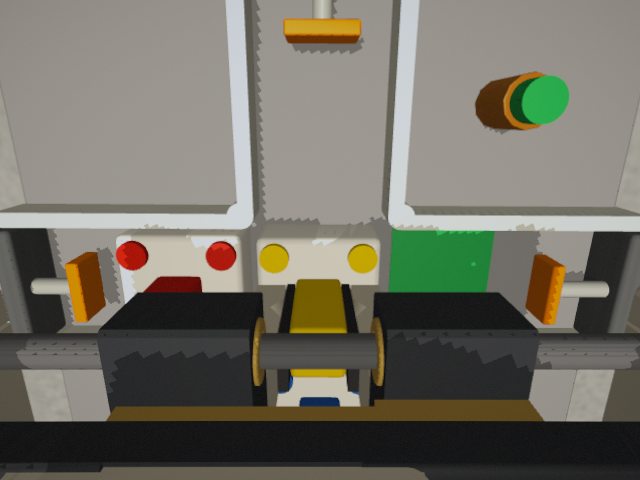

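```bash
python3 - <<'E'
from h import *
import pickle
im=cv2.imread('pics/w4.png');cal=pickle.load(open('w4.pkl','rb'));g=cv2.cvtColor(im,cv2.COLOR_BGR2GRAY)
a=np.radians(-26.5);R=np.array([[np.cos(a),np.sin(a)],[-np.sin(a),np.cos(a)]])
for c in (60,100,200,420,460,530): print(c,g[200:245,c].tolist())
for rr in (227,224,230): print(rr,(R@(to_plane([[450,rr]],cal,.026)[0]-[.5397,.0859])))
for c in (275,317,360): print(c,g[225:250,c].tolist())
for rr in (234,237): print(rr,(R@(to_plane([[317,rr]],cal,.034)[0]-[.5397,.0859])))
E
```

```text
60 [151, 150, 149, 139, 108, 108, 108, 108, 108, 106, 105, 110, 132, 182, 206, 207, 207, 207, 207, 207, 207, 206, 207, 206, 207, 207, 207, 201, 174, 150, 150, 150, 150, 150, 149, 150, 150, 150, 150, 150, 150, 150, 150, 150, 150]
100 [151, 152, 151, 143, 118, 109, 109, 110, 110, 108, 106, 110, 120, 169, 209, 209, 209, 208, 209, 208, 208, 208, 209, 209, 208, 209, 208, 205, 187, 151, 152, 151, 152, 151, 152, 152, 152, 152, 152, 151, 151, 152, 150, 152, 151]
200 [154, 154, 153, 154, 144, 112, 110, 111, 110, 112, 112, 111, 108, 144, 197, 211, 210, 210, 210, 211, 211, 211, 211, 210, 210, 211, 211, 211, 199, 147, 128, 130, 130, 130, 138, 165, 190, 207, 210, 212, 212, 211, 211, 212, 212]
420 [154, 154, 153, 154, 153, 145, 118, 110, 111, 111, 111, 111, 110, 111, 132, 183, 210, 210, 211, 210, 210, 211, 210, 211, 206, 189, 178, 177, 177, 170, 134, 98, 96, 96, 97, 96, 97, 97, 97, 97, 97, 97, 97, 96, 96]
460 [153, 153, 154, 153, 152, 146, 119, 110, 110, 109, 107, 106, 108, 108, 119, 168, 210, 210, 210, 210, 210, 210, 210, 210, 210, 210, 210, 210, 210, 207, 184, 127, 128, 122, 93, 95, 93, 93, 95, 94, 93, 95, 95, 93, 93]
530 [152, 151, 151, 151, 151, 147, 132, 110, 110, 111, 111, 111, 110, 107, 106, 144, 196, 208, 208, 208, 208, 209, 209, 206, 191, 173, 173, 173, 173, 173, 161, 109, 110, 109, 110, 110, 109, 109, 109, 109, 109, 109, 109, 109, 109]
227 [ 0.03072378 -0.05957189]
224 [ 0.0321362  -0.05943415]
230 [ 0.02930484 -0.05971023]
275 [117, 117, 119, 119, 119, 120, 122, 121, 122, 122, 122, 123, 130, 148, 163, 176, 180, 180, 154, 90, 117, 156, 155, 155, 155]
317 [118, 117, 118, 119, 121, 125, 125, 126, 127, 130, 131, 133, 145, 175, 199, 210, 211, 212, 207, 192, 195, 195, 197, 196, 196]
360 [116, 119, 117, 119, 118, 120, 121, 119, 121, 122, 122, 123, 128, 146, 162, 175, 181, 184, 173, 90, 106, 142, 156, 156, 156]
234 [0.02978207 0.00094047]
237 [0.02841368 0.0009418 ]
```

Call:
servo_tool(
  targets=[
    {"dx": -0.1,"dy": -0.05,"dz": 0.03,"spin": -0.004,"grip": 10},
    {"dx": -0.36,"dy": -0.55,"dz": 0.03,"spin": -0.004,"grip": 10},
    {"dx": -0.66,"dy": -1.15,"dz": 0.03,"spin": -0.004,"grip": 10},
    {"dx": -0.96,"dy": -1.74,"dz": 0.03,"spin": -0.004,"grip": 10},
    {"dx": -1.26,"dy": -2.34,"dz": 0.03,"spin": -0.004,"grip": 10},
    {"dx": -1.56,"dy": -2.93,"dz": 0.03,"spin": -0.004,"grip": 10},
    {"dx": -1.86,"dy": -3.53,"dz": 0.03,"spin": -0.004,"grip": 10},
    {"dx": -2.17,"dy": -4.13,"dz": 0.03,"spin": -0.004,"grip": 10},
    {"dx": -2.47,"dy": -4.72,"dz": 0.03,"spin": -0.004,"grip": 10},
    {"dx": -2.77,"dy": -5.32,"dz": 0.03,"spin": -0.004,"grip": 10},
  ],
)

```text
time_s: 6.78
tcp_pos: [0.513, 0.0321, 0.0402]
eef_rot: [-180.0, -0.0, -26.8]
contact_force: [1.2, 1.5, 4.4]
gripper_width: 0.0198
```

```bash
python3 - <<'E'
from h import *
import pickle
a=np.radians(-26.8);R=np.array([[np.cos(a),np.sin(a)],[-np.sin(a),np.cos(a)]])
for n,box in (('w2',(400,125,445,175)),('w4',(515,240,575,330)),('w2',(310,25,350,50)),('w4',(270,10,375,50))):
    im=cv2.imread(f'pics/{n}.png');cal=pickle.load(open(n+'.pkl','rb'))
    hsv=cv2.cvtColor(im,cv2.COLOR_BGR2HSV);x0,y0,x1,y1=box
    m=cv2.inRange(hsv[y0:y1,x0:x1],np.array((8,150,80)),np.array((21,255,255)))
    c,b,w,h=cv2.boundingRect(m);print(n,box,c+x0,b+y0,w,h)
    for uv in ([c+x0,b+y0+h/2],[c+x0+w,b+y0+h/2],[c+x0+w/2,b+y0],[c+x0+w/2,b+y0+h]):
        print(uv,[(R@(to_plane([uv],cal,z)[0]-[.5397,.0859])*1000).round(1) for z in (.031,.013)])
E
```

```text
w2 (400, 125, 445, 175) 415 141 11 27
[415, 154.5] [array([  -1.2, -102.5]), array([  -2.5, -106.9])]
[426, 154.5] [array([  -0.5, -114.6]), array([  -1.8, -119.6])]
[420.5, 141] [array([  13.6, -106.6]), array([  12.9, -111.2])]
[420.5, 168] [array([ -15.6, -110.5]), array([ -17.6, -115.3])]
w4 (515, 240, 575, 330) 526 255 40 70
[526, 290.0] [array([  2.3, -96. ]), array([  -5.9, -106.4])]
[566, 290.0] [array([   2.4, -114.5]), array([  -5.8, -126.9])]
[546.0, 255] [array([  19.5, -102.3]), array([  13.2, -113.4])]
[546.0, 325] [array([ -15.8, -108.4]), array([ -26. , -120.1])]
w2 (310, 25, 350, 50) 316 33 29 10
[316, 38.0] [array([109.2,  13.8]), array([112.4,  14.1])]
[345, 38.0] [array([111. , -15.8]), array([114.2, -16.7])]
[330.5, 33] [array([114.7,  -0.6]), array([118.1,  -1. ])]
[330.5, 43] [array([105.5,  -1.3]), array([108.5,  -1.6])]
w4 (270, 10, 375, 50) 284 19 77 24
[284, 31.0] [array([110.1,  14.1]), array([113.5,  15.5])]
[361, 31.0] [array([110.2, -15.4]), array([113.7, -17.2])]
[322.5, 19] [array([114.2,  -0.6]), array([118.1,  -0.8])]
[322.5, 43] [array([106. ,  -0.7]), array([109. ,  -0.9])]
```

Call:
servo_tool(
  targets=[
    {"dx": -0.18,"dy": -0.36,"dz": 0,"spin": 0,"grip": 10},
    {"dx": -0.36,"dy": -0.71,"dz": 0,"spin": 0,"grip": 10},
    {"dx": -0.54,"dy": -1.07,"dz": 0,"spin": 0,"grip": 10},
    {"dx": -0.64,"dy": -1.26,"dz": 0,"spin": 0,"grip": 10},
    {"dx": -0.68,"dy": -1.34,"dz": 0,"spin": 0,"grip": 10},
    {"dx": -0.68,"dy": -1.34,"dz": 0,"spin": 0,"grip": 10},
    {"dx": -0.68,"dy": -1.34,"dz": 0,"spin": 0,"grip": 10},
    {"dx": -0.68,"dy": -1.34,"dz": 0,"spin": 0,"grip": 10},
    {"dx": -0.68,"dy": -1.34,"dz": 0,"spin": 0,"grip": 10},
    {"dx": -0.68,"dy": -1.34,"dz": 0,"spin": 0,"grip": 10},
  ],
)

```text
time_s: 7.62
tcp_pos: [0.506, 0.0186, 0.0402]
eef_rot: [-180.0, -0.0, -26.8]
contact_force: [0.9, -0.5, 6.5]
gripper_width: 0.0198
```

Call:
servo_tool(
  targets=[
    {"dx": -0.03,"dy": -0.05,"dz": 0,"spin": 0,"grip": 10},
    {"dx": -0.05,"dy": -0.09,"dz": 0,"spin": 0,"grip": 10},
    {"dx": -0.07,"dy": -0.14,"dz": 0,"spin": 0,"grip": 10},
    {"dx": -0.09,"dy": -0.18,"dz": 0,"spin": 0,"grip": 10},
    {"dx": -0.09,"dy": -0.18,"dz": 0,"spin": 0,"grip": 10},
    {"dx": -0.09,"dy": -0.18,"dz": 0,"spin": 0,"grip": 10},
    {"dx": -0.09,"dy": -0.18,"dz": 0,"spin": 0,"grip": 10},
    {"dx": -0.09,"dy": -0.18,"dz": 0,"spin": 0,"grip": 10},
    {"dx": -0.09,"dy": -0.18,"dz": 0,"spin": 0,"grip": 10},
    {"dx": -0.09,"dy": -0.18,"dz": 0,"spin": 0,"grip": 10},
  ],
)

```text
time_s: 8.45
tcp_pos: [0.5054, 0.0171, 0.0402]
eef_rot: [-180.0, -0.0, -26.8]
contact_force: [1.1, 2.4, 5.8]
gripper_width: 0.0194
```

Call:
servo_tool(
  targets=[
    {"dx": -0.02,"dy": -0.04,"dz": 0,"spin": 0,"grip": 10},
    {"dx": -0.03,"dy": -0.07,"dz": 0,"spin": 0,"grip": 10},
    {"dx": -0.05,"dy": -0.09,"dz": 0,"spin": 0,"grip": 10},
    {"dx": -0.05,"dy": -0.09,"dz": 0,"spin": 0,"grip": 10},
    {"dx": -0.05,"dy": -0.09,"dz": 0,"spin": 0,"grip": 10},
    {"dx": -0.05,"dy": -0.09,"dz": 0,"spin": 0,"grip": 10},
    {"dx": -0.05,"dy": -0.09,"dz": 0,"spin": 0,"grip": 10},
    {"dx": -0.05,"dy": -0.09,"dz": 0,"spin": 0,"grip": 10},
    {"dx": -0.05,"dy": -0.09,"dz": 0,"spin": 0,"grip": 10},
    {"dx": -0.05,"dy": -0.09,"dz": 0,"spin": 0,"grip": 10},
  ],
)

```text
time_s: 9.28
tcp_pos: [0.5049, 0.0162, 0.0402]
eef_rot: [-180.0, -0.0, -26.8]
contact_force: [1.3, 1.3, 5.7]
gripper_width: 0.0197
```

Call:
servo_tool(
  targets=[
    {"dx": -0.02,"dy": -0.04,"dz": 0,"spin": 0,"grip": 10},
    {"dx": -0.03,"dy": -0.07,"dz": 0,"spin": 0,"grip": 10},
    {"dx": -0.05,"dy": -0.09,"dz": 0,"spin": 0,"grip": 10},
    {"dx": -0.05,"dy": -0.11,"dz": 0,"spin": 0,"grip": 10},
    {"dx": -0.06,"dy": -0.13,"dz": 0,"spin": 0,"grip": 10},
    {"dx": -0.06,"dy": -0.13,"dz": 0,"spin": 0,"grip": 10},
    {"dx": -0.06,"dy": -0.13,"dz": 0,"spin": 0,"grip": 10},
    {"dx": -0.06,"dy": -0.13,"dz": 0,"spin": 0,"grip": 10},
    {"dx": -0.06,"dy": -0.13,"dz": 0,"spin": 0,"grip": 10},
    {"dx": -0.06,"dy": -0.13,"dz": 0,"spin": 0,"grip": 10},
  ],
)

```text
time_s: 10.12
tcp_pos: [0.5044, 0.0151, 0.0402]
eef_rot: [-179.9, -0.0, -26.8]
contact_force: [0.6, 2.7, 4.0]
gripper_width: 0.02
```

```bash
python3 -c "
from plant import r
s=r.get_state();print(s['contact_force'],s['tcp_pos'],s['moment'])"
```

```text
[0.58884628 2.68381372 4.01169727] [0.50443732 0.01514763 0.04016966] [ 0.89058114 -0.23749666 -0.01741705]
```

Call:
servo_tool(
  targets=[
    {"dx": -0.02,"dy": -0.04,"dz": 0,"spin": 0,"grip": 10},
    {"dx": -0.03,"dy": -0.07,"dz": 0,"spin": 0,"grip": 10},
    {"dx": -0.05,"dy": -0.09,"dz": 0,"spin": 0,"grip": 10},
    {"dx": -0.05,"dy": -0.09,"dz": 0,"spin": 0,"grip": 10},
    {"dx": -0.05,"dy": -0.09,"dz": 0,"spin": 0,"grip": 10},
    {"dx": -0.05,"dy": -0.09,"dz": 0,"spin": 0,"grip": 10},
    {"dx": -0.05,"dy": -0.09,"dz": 0,"spin": 0,"grip": 10},
    {"dx": -0.05,"dy": -0.09,"dz": 0,"spin": 0,"grip": 10},
    {"dx": -0.05,"dy": -0.09,"dz": 0,"spin": 0,"grip": 10},
    {"dx": -0.05,"dy": -0.09,"dz": 0,"spin": 0,"grip": 10},
  ],
)

```text
time_s: 10.95
tcp_pos: [0.5043, 0.0146, 0.0402]
eef_rot: [-179.9, -0.1, -26.8]
contact_force: [0.6, 4.4, 6.0]
gripper_width: 0.0195
```

```bash
cat > f.py <<'E'
from h import *
F=[];P=[]
for i in range(4): r.capture('wrist');s=r.get_state();F.append(s['contact_force']);P.append(s['tcp_pos'])
a=np.radians(-26.8);R=np.array([[np.cos(a),np.sin(a)],[-np.sin(a),np.cos(a)]])
F=np.array(F);print(s['time_s'],(F[:,:2]@R.T).round(1).tolist(),'mean',(F[:,:2]@R.T).mean(0).round(2),'fz',F[:,2].mean().round(1),'tray xy mm',(R@(np.mean(P,0)[:2]-[.5397,.0859])*1000).round(1),s['gripper_width'])
E
python3 f.py
```

```text
11.15 [[-0.9, 5.0], [-0.8, 5.2], [-1.6, 5.2], [-1.2, 4.8]] mean [-1.11  5.05] fz 5.7 tray xy mm [  0.5 -79.6] 0.019536329706817398
```

Call:
servo_tool(
  targets=[
    {"dx": -0.02,"dy": -0.03,"dz": 0,"spin": 0,"grip": 10},
    {"dx": -0.04,"dy": -0.08,"dz": 0,"spin": 0,"grip": 10},
    {"dx": -0.04,"dy": -0.08,"dz": 0,"spin": 0,"grip": 10},
    {"dx": -0.04,"dy": -0.08,"dz": 0,"spin": 0,"grip": 10},
    {"dx": -0.04,"dy": -0.08,"dz": 0,"spin": 0,"grip": 10},
    {"dx": -0.04,"dy": -0.08,"dz": 0,"spin": 0,"grip": 10},
    {"dx": -0.04,"dy": -0.08,"dz": 0,"spin": 0,"grip": 10},
    {"dx": -0.04,"dy": -0.08,"dz": 0,"spin": 0,"grip": 10},
    {"dx": -0.04,"dy": -0.08,"dz": 0,"spin": 0,"grip": 10},
    {"dx": -0.04,"dy": -0.08,"dz": 0,"spin": 0,"grip": 10},
  ],
)

```text
time_s: 11.98
tcp_pos: [0.5042, 0.014, 0.0402]
eef_rot: [-179.9, -0.1, -26.8]
contact_force: [1.8, 5.8, 5.1]
gripper_width: 0.0201
```

```bash
python3 f.py
```

```text
12.1833 [[-0.3, 6.5], [-0.6, 6.1], [-1.4, 6.4], [-1.1, 6.3]] mean [-0.83  6.31] fz 5.0 tray xy mm [  0.7 -80.2] 0.01970705473476832
```

Call:
servo_tool(
  targets=[
    {"dx": -0.02,"dy": -0.03,"dz": 0,"spin": 0,"grip": 10},
    {"dx": -0.03,"dy": -0.07,"dz": 0,"spin": 0,"grip": 10},
    {"dx": -0.03,"dy": -0.07,"dz": 0,"spin": 0,"grip": 10},
    {"dx": -0.03,"dy": -0.07,"dz": 0,"spin": 0,"grip": 10},
    {"dx": -0.03,"dy": -0.07,"dz": 0,"spin": 0,"grip": 10},
    {"dx": -0.03,"dy": -0.07,"dz": 0,"spin": 0,"grip": 10},
    {"dx": -0.03,"dy": -0.07,"dz": 0,"spin": 0,"grip": 10},
    {"dx": -0.03,"dy": -0.07,"dz": 0,"spin": 0,"grip": 10},
    {"dx": -0.03,"dy": -0.07,"dz": 0,"spin": 0,"grip": 10},
    {"dx": -0.03,"dy": -0.07,"dz": 0,"spin": 0,"grip": 10},
  ],
)

```text
time_s: 13.02
tcp_pos: [0.5041, 0.0136, 0.0403]
eef_rot: [-179.9, -0.1, -26.8]
contact_force: [1.6, 7.9, 4.7]
gripper_width: 0.0204
```

```bash
python3 f.py
```

```text
13.2167 [[-1.9, 7.5], [-1.8, 7.7], [-2.3, 7.1], [-1.8, 7.2]] mean [-1.96  7.35] fz 4.5 tray xy mm [  0.8 -80.6] 0.01998254446659087
```

Call:
servo_tool(
  targets=[
    {"dx": -0.01,"dy": -0.03,"dz": 0,"spin": 0,"grip": 10},
    {"dx": -0.02,"dy": -0.06,"dz": 0,"spin": 0,"grip": 10},
    {"dx": -0.02,"dy": -0.06,"dz": 0,"spin": 0,"grip": 10},
    {"dx": -0.02,"dy": -0.06,"dz": 0,"spin": 0,"grip": 10},
    {"dx": -0.02,"dy": -0.06,"dz": 0,"spin": 0,"grip": 10},
    {"dx": -0.02,"dy": -0.06,"dz": 0,"spin": 0,"grip": 10},
    {"dx": -0.02,"dy": -0.06,"dz": 0,"spin": 0,"grip": 10},
    {"dx": -0.02,"dy": -0.06,"dz": 0,"spin": 0,"grip": 10},
    {"dx": -0.02,"dy": -0.06,"dz": 0,"spin": 0,"grip": 10},
    {"dx": -0.02,"dy": -0.06,"dz": 0,"spin": 0,"grip": 10},
  ],
)

```text
time_s: 14.05
tcp_pos: [0.5041, 0.0133, 0.0403]
eef_rot: [-179.8, -0.1, -26.8]
contact_force: [1.9, 8.9, 4.6]
gripper_width: 0.0201
```

```bash
python3 f.py
```

```text
14.25 [[-1.9, 8.7], [-1.6, 8.9], [-2.6, 9.3], [-1.4, 9.2]] mean [-1.88  9.01] fz 3.8 tray xy mm [  1.  -80.9] 0.01971427171210041
```

Call:
servo_tool(
  targets=[
    {"dx": 0.04,"dy": 0.08,"dz": 0,"spin": 0,"grip": 10},
    {"dx": 0.09,"dy": 0.18,"dz": 0,"spin": 0,"grip": 10},
    {"dx": 0.09,"dy": 0.18,"dz": 0,"spin": 0,"grip": 10},
    {"dx": 0.09,"dy": 0.18,"dz": 0,"spin": 0,"grip": 35},
    {"dx": 0.09,"dy": 0.18,"dz": 0,"spin": 0,"grip": 50},
    {"dx": 0.09,"dy": 0.18,"dz": 0,"spin": 0,"grip": 50},
    {"dx": 0.09,"dy": 0.18,"dz": 0,"spin": 0,"grip": 50},
    {"dx": 0.09,"dy": 0.18,"dz": 1.5,"spin": 0,"grip": 50},
    {"dx": 0.09,"dy": 0.18,"dz": 4,"spin": 0,"grip": 50},
    {"dx": 0.09,"dy": 0.18,"dz": 7,"spin": 0,"grip": 50},
  ],
)

```text
time_s: 15.08
tcp_pos: [0.5017, 0.0129, 0.1088]
eef_rot: [179.8, 0.2, -26.8]
contact_force: [0.8, 1.1, -0.8]
gripper_width: 0.0438
```

Call:
servo_tool(
  targets=[
    {"dx": 0.8,"dy": 1.5,"dz": 0,"spin": 0,"grip": 50},
    {"dx": 1.8,"dy": 3.6,"dz": 0,"spin": 0,"grip": 50},
    {"dx": 3,"dy": 6,"dz": 0,"spin": 0,"grip": 50},
    {"dx": 4.2,"dy": 8.4,"dz": 0,"spin": 0,"grip": 50},
    {"dx": 5.4,"dy": 10.8,"dz": 0,"spin": 0,"grip": 50},
    {"dx": 6.2,"dy": 12.2,"dz": 0,"spin": 0,"grip": 50},
    {"dx": 6.5,"dy": 12.8,"dz": 0,"spin": 0,"grip": 50},
    {"dx": 6.5,"dy": 12.8,"dz": 0,"spin": 0,"grip": 50},
    {"dx": 6.5,"dy": 12.8,"dz": 0,"spin": 0,"grip": 50},
    {"dx": 6.5,"dy": 12.8,"dz": 0,"spin": 0,"grip": 50},
  ],
)

```text
time_s: 15.92
tcp_pos: [0.568, 0.1408, 0.1096]
eef_rot: [179.9, 0.0, -26.8]
contact_force: [0.1, -0.6, -0.0]
gripper_width: 0.0439
```

```bash
python3 look.py w5|grep -E "^[0-9]|red|yellow"
```

```text
15.9167 [0.56795128 0.14078313 0.10959609] [ 1.79949911e+02  4.10021158e-02 -2.68380835e+01] [0.63742178 0.10581474 0.26766352]
yellow 3529 [568.6 263.5] [526 235  86  58] [0.516  0.0236] [0.4862 0.0035]
yellow 399 [580.7 218.6] [569 209  24  21] [0.5363 0.0116] [ 0.5116 -0.0115]
yellow 372 [516.2 218.6] [505 209  23  21] [0.5507 0.0398] [0.5294 0.0237]
yellow 333 [507.2 277.8] [497 268  22  20] [0.5226 0.0541] [0.4945 0.0414]
yellow 100 [414.9  54. ] [405  50  22   8] [0.6418 0.0557] [0.6429 0.0434]
red 2057 [315.5 262.6] [297 233  38  58] [0.5747 0.1385] [0.5594 0.1465]
red 334 [283.6 217.3] [274 207  20  21] [0.603  0.1418] [0.5946 0.1506]
red 333 [347.6 217.2] [338 207  21  21] [0.5888 0.1136] [0.5769 0.1156]
red 310 [346.3 276.8] [337 267  20  21] [0.5606 0.1279] [0.5417 0.1333]
red 307 [285.2 276.9] [276 267  19  21] [0.5748 0.156 ] [0.5594 0.1684]
```

View pics/w5.png

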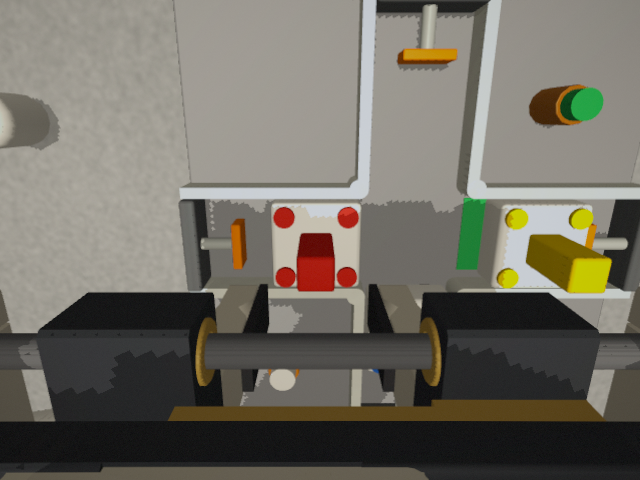

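The wrist view w5 shows yellow seated against its sensor in the green bay, centred near (543,248). Red is under the gripper, centred near (316,247). The cap mean puts red at (.5682,.1420), so a 1 mm correction is needed. I descend and grasp.

Call:
servo_tool(
  targets=[
    {"dx": 0.03,"dy": 0.1,"dz": -2,"spin": 0,"grip": 50},
    {"dx": 0.03,"dy": 0.1,"dz": -4,"spin": 0,"grip": 50},
    {"dx": 0.03,"dy": 0.1,"dz": -6,"spin": 0,"grip": 50},
    {"dx": 0.03,"dy": 0.1,"dz": -6.95,"spin": 0,"grip": 50},
    {"dx": 0.03,"dy": 0.1,"dz": -6.95,"spin": 0,"grip": 50},
    {"dx": 0.03,"dy": 0.1,"dz": -6.95,"spin": 0,"grip": 30},
    {"dx": 0.03,"dy": 0.1,"dz": -6.95,"spin": 0,"grip": 24},
    {"dx": 0.03,"dy": 0.1,"dz": -6.95,"spin": 0,"grip": 10},
    {"dx": 0.03,"dy": 0.1,"dz": -6.95,"spin": 0,"grip": 10},
    {"dx": 0.03,"dy": 0.1,"dz": -6.95,"spin": 0,"grip": 10},
  ],
  squeeze=25,
)

```text
time_s: 16.8
tcp_pos: [0.5695, 0.143, 0.0414]
eef_rot: [-179.9, -0.1, -26.8]
contact_force: [-2.2, 0.3, 3.6]
gripper_width: 0.0199
```

```bash
python3 f.py
```

```text
17.0 [[-1.7, -0.4], [-0.9, -1.2], [-0.7, -0.8], [-1.4, -1.0]] mean [-1.16 -0.87] fz 6.1 tray xy mm [ 0.9 64.5] 0.019475174798850664
```

```bash
python3 - <<'E'
from h import *
import pickle
a=np.radians(-26.8);R=np.array([[np.cos(a),np.sin(a)],[-np.sin(a),np.cos(a)]])
T=lambda uv,cal,z:(R@(to_plane([uv],cal,z)[0]-[.5397,.0859])*1000).round(1)
for n,(lo,hi),rows in (('w4',(215,425),(60,110,160)),('w5',(345,500),(90,120,150))):
    g=cv2.cvtColor(cv2.imread(f'pics/{n}.png'),cv2.COLOR_BGR2GRAY);cal=pickle.load(open(n+'.pkl','rb'))
    for y in rows:
        w=np.where(g[y,lo:hi]>185)[0]+lo
        gap=np.argmax(np.diff(w));l,rr=w[gap],w[gap+1]
        print(n,y,l,rr,np.where(np.diff(w)>3)[0].size,T([l+.5,y],cal,.026),T([rr-.5,y],cal,.026))
cal=pickle.load(open('w5.pkl','rb'));g=cv2.cvtColor(cv2.imread('pics/w5.png'),cv2.COLOR_BGR2GRAY)
for c in (260,380,400):
    print(c,g[180:210,c].tolist(),g[280:300,c].tolist())
for y in (197,199,201,203): print(y,T([380,y],cal,.026))
for y in (285,290,293): print(y,T([370,y],cal,.026))
E
```

```text
w4 60 245 398 1 [100.4  30.2] [100.7 -31. ]
w4 110 247 395 1 [81.3 30.4] [ 81.6 -31. ]
w4 160 249 392 1 [60.7 30.5] [ 61. -31.]
w5 90 371 479 1 [93.4 30.5] [ 93.4 -31.3]
w5 120 370 476 1 [76.9 30.4] [ 76.8 -31.5]
w5 150 369 472 1 [59.5 30.3] [ 59.5 -31.2]
260 [156, 155, 145, 108, 108, 107, 103, 140, 193, 206, 206, 206, 207, 207, 206, 206, 206, 206, 198, 165, 154, 155, 154, 155, 154, 154, 155, 154, 155, 154] [103, 102, 103, 94, 53, 24, 15, 19, 21, 21, 20, 19, 18, 18, 15, 17, 18, 19, 14, 20]
380 [151, 151, 151, 152, 151, 152, 151, 150, 151, 150, 151, 151, 152, 150, 151, 151, 150, 151, 150, 151, 151, 150, 150, 150, 145, 121, 106, 107, 107, 108] [107, 107, 107, 108, 104, 94, 98, 97, 95, 92, 87, 85, 73, 71, 63, 40, 27, 19, 17, 14]
400 [151, 150, 150, 150, 150, 150, 150, 149, 150, 150, 151, 150, 150, 151, 149, 150, 151, 150, 151, 150, 150, 144, 121, 108, 107, 106, 107, 107, 108, 108] [107, 106, 107, 106, 104, 95, 100, 99, 99, 99, 99, 100, 98, 99, 99, 100, 100, 99, 98, 100]
197 [30.8 22.7]
199 [29.5 22.6]
201 [28.3 22.5]
203 [27.  22.5]
285 [-28.8  26.6]
290 [-32.5  26.5]
293 [-34.7  26.4]
```

Call:
servo_tool(
  targets=[
    {"dx": -0.2,"dy": -0.27,"dz": 0,"spin": 0,"grip": 10},
    {"dx": -0.5,"dy": -0.87,"dz": 0,"spin": 0,"grip": 10},
    {"dx": -0.8,"dy": -1.46,"dz": 0,"spin": 0,"grip": 10},
    {"dx": -1.1,"dy": -2.05,"dz": 0,"spin": 0,"grip": 10},
    {"dx": -1.4,"dy": -2.65,"dz": 0,"spin": 0,"grip": 10},
    {"dx": -1.7,"dy": -3.24,"dz": 0,"spin": 0,"grip": 10},
    {"dx": -2.0,"dy": -3.84,"dz": 0,"spin": 0,"grip": 10},
    {"dx": -2.3,"dy": -4.43,"dz": 0,"spin": 0,"grip": 10},
    {"dx": -2.6,"dy": -5.02,"dz": 0,"spin": 0,"grip": 10},
    {"dx": -2.85,"dy": -5.52,"dz": 0,"spin": 0,"grip": 10},
  ],
)

```text
time_s: 17.83
tcp_pos: [0.5415, 0.0878, 0.0414]
eef_rot: [-179.9, -0.1, -26.8]
contact_force: [1.1, 2.4, 6.2]
gripper_width: 0.0198
```

```bash
python3 f.py; python3 look.py w6 | grep -E "red|blue"
```

```text
18.0333 [[1.1, -1.1], [1.2, -2.3], [2.0, -1.5], [0.8, -2.3]] mean [ 1.25 -1.81] fz 7.1 tray xy mm [0.6 1.5] 0.01939178984067343
red 2794 [317.9 306. ] [290 277  57  56] [0.5562 0.0792] [0.5354 0.0897]
red 650 [274.  255.7] [260 242  29  29] [0.5786 0.0838] [0.5664 0.096 ]
red 646 [362.  255.8] [348 242  29  29] [0.5657 0.0584] [0.5487 0.0609]
red 204 [318.  370.5] [292 369  53   4] [0.5336 0.0905] [0.5042 0.1053]
blue 353 [321.4 400.4] [303 396  38  10] [0.5218 0.0951] [0.4878 0.1117]
blue 66 [291.5 380.6] [289 373   6  16] [0.5342 0.1009] [0.5049 0.1197]
```

Call:
servo_tool(
  targets=[
    {"dx": -0.08,"dy": -0.17,"dz": 0,"spin": 0,"grip": 10},
    {"dx": 0.2,"dy": -0.31,"dz": 0,"spin": 0,"grip": 10},
    {"dx": 0.8,"dy": -0.61,"dz": 0,"spin": 0,"grip": 10},
    {"dx": 1.4,"dy": -0.91,"dz": 0,"spin": 0,"grip": 10},
    {"dx": 2.0,"dy": -1.22,"dz": 0,"spin": 0,"grip": 10},
    {"dx": 2.6,"dy": -1.52,"dz": 0,"spin": 0,"grip": 10},
    {"dx": 3.2,"dy": -1.82,"dz": 0,"spin": 0,"grip": 10},
    {"dx": 3.8,"dy": -2.13,"dz": 0,"spin": 0,"grip": 10},
    {"dx": 4.4,"dy": -2.43,"dz": 0,"spin": 0,"grip": 10},
    {"dx": 5.0,"dy": -2.73,"dz": 0,"spin": 0,"grip": 10},
  ],
)

```text
time_s: 18.92
tcp_pos: [0.591, 0.0602, 0.0414]
eef_rot: [-180.0, -0.0, -26.8]
contact_force: [-3.6, 2.1, 9.8]
gripper_width: 0.02
```

```bash
python3 f.py
```

```text
19.1167 [[0.2, -0.6], [2.1, -0.4], [1.5, 0.3], [2.6, 0.3]] mean [ 1.61 -0.08] fz 7.6 tray xy mm [58.3  0.3] 0.01959741934522583
```

Call:
servo_tool(
  targets=[
    {"dx": 0.4,"dy": -0.2,"dz": 0,"spin": 0,"grip": 10},
    {"dx": 0.8,"dy": -0.4,"dz": 0,"spin": 0,"grip": 10},
    {"dx": 1.15,"dy": -0.58,"dz": 0,"spin": 0,"grip": 10},
    {"dx": 1.4,"dy": -0.7,"dz": 0,"spin": 0,"grip": 10},
    {"dx": 1.55,"dy": -0.78,"dz": 0,"spin": 0,"grip": 10},
    {"dx": 1.6,"dy": -0.81,"dz": 0,"spin": 0,"grip": 10},
    {"dx": 1.6,"dy": -0.81,"dz": 0,"spin": 0,"grip": 10},
    {"dx": 1.6,"dy": -0.81,"dz": 0,"spin": 0,"grip": 10},
    {"dx": 1.6,"dy": -0.81,"dz": 0,"spin": 0,"grip": 10},
    {"dx": 1.6,"dy": -0.81,"dz": 0,"spin": 0,"grip": 10},
  ],
)

```text
time_s: 19.95
tcp_pos: [0.607, 0.0521, 0.0414]
eef_rot: [-180.0, -0.1, -26.8]
contact_force: [-1.0, -0.7, 7.7]
gripper_width: 0.0199
```

```bash
python3 f.py
```

```text
20.15 [[-1.3, 0.6], [-0.7, -0.4], [-0.2, 0.0], [-0.6, -0.9]] mean [-0.69 -0.16] fz 7.6 tray xy mm [75.3  0.2] 0.019497219375983817
```

Call:
servo_tool(
  targets=[
    {"dx": 0.04,"dy": -0.02,"dz": 0,"spin": 0,"grip": 10},
    {"dx": 0.08,"dy": -0.04,"dz": 0,"spin": 0,"grip": 10},
    {"dx": 0.12,"dy": -0.06,"dz": 0,"spin": 0,"grip": 10},
    {"dx": 0.16,"dy": -0.08,"dz": 0,"spin": 0,"grip": 10},
    {"dx": 0.2,"dy": -0.1,"dz": 0,"spin": 0,"grip": 10},
    {"dx": 0.2,"dy": -0.1,"dz": 0,"spin": 0,"grip": 10},
    {"dx": 0.2,"dy": -0.1,"dz": 0,"spin": 0,"grip": 10},
    {"dx": 0.2,"dy": -0.1,"dz": 0,"spin": 0,"grip": 10},
    {"dx": 0.2,"dy": -0.1,"dz": 0,"spin": 0,"grip": 10},
    {"dx": 0.2,"dy": -0.1,"dz": 0,"spin": 0,"grip": 10},
  ],
)

```text
time_s: 20.98
tcp_pos: [0.6087, 0.0512, 0.0414]
eef_rot: [-180.0, -0.0, -26.8]
contact_force: [-2.6, 1.0, 8.9]
gripper_width: 0.02
```

```bash
python3 f.py
```

```text
21.1833 [[-1.7, -0.9], [-1.8, -0.5], [-2.8, 0.3], [-1.1, -0.2]] mean [-1.82 -0.33] fz 8.7 tray xy mm [77.3  0.1] 0.01982278872335665
```

Call:
servo_tool(
  targets=[
    {"dx": 0.04,"dy": -0.02,"dz": 0,"spin": 0,"grip": 10},
    {"dx": 0.08,"dy": -0.04,"dz": 0,"spin": 0,"grip": 10},
    {"dx": 0.12,"dy": -0.06,"dz": 0,"spin": 0,"grip": 10},
    {"dx": 0.16,"dy": -0.08,"dz": 0,"spin": 0,"grip": 10},
    {"dx": 0.18,"dy": -0.09,"dz": 0,"spin": 0,"grip": 10},
    {"dx": 0.18,"dy": -0.09,"dz": 0,"spin": 0,"grip": 10},
    {"dx": 0.18,"dy": -0.09,"dz": 0,"spin": 0,"grip": 10},
    {"dx": 0.18,"dy": -0.09,"dz": 0,"spin": 0,"grip": 10},
    {"dx": 0.18,"dy": -0.09,"dz": 0,"spin": 0,"grip": 10},
    {"dx": 0.18,"dy": -0.09,"dz": 0,"spin": 0,"grip": 10},
  ],
)

```text
time_s: 22.02
tcp_pos: [0.6105, 0.0502, 0.0413]
eef_rot: [-180.0, -0.0, -26.8]
contact_force: [-2.3, 0.5, 7.8]
gripper_width: 0.0201
```

```bash
python3 f.py
```

```text
22.2167 [[-1.9, -0.4], [-1.4, 0.5], [-1.7, -0.2], [-2.3, 0.2]] mean [-1.81  0.02] fz 8.6 tray xy mm [79.3  0.1] 0.020038846573296507
```

Still no contact, so I advance 1.5 mm.

Call:
servo_tool(
  targets=[
    {"dx": 0.03,"dy": -0.02,"dz": 0,"spin": 0,"grip": 10},
    {"dx": 0.06,"dy": -0.03,"dz": 0,"spin": 0,"grip": 10},
    {"dx": 0.1,"dy": -0.05,"dz": 0,"spin": 0,"grip": 10},
    {"dx": 0.14,"dy": -0.07,"dz": 0,"spin": 0,"grip": 10},
    {"dx": 0.14,"dy": -0.07,"dz": 0,"spin": 0,"grip": 10},
    {"dx": 0.14,"dy": -0.07,"dz": 0,"spin": 0,"grip": 10},
    {"dx": 0.14,"dy": -0.07,"dz": 0,"spin": 0,"grip": 10},
    {"dx": 0.14,"dy": -0.07,"dz": 0,"spin": 0,"grip": 10},
    {"dx": 0.14,"dy": -0.07,"dz": 0,"spin": 0,"grip": 10},
    {"dx": 0.14,"dy": -0.07,"dz": 0,"spin": 0,"grip": 10},
  ],
)

```text
time_s: 23.05
tcp_pos: [0.6119, 0.0496, 0.0414]
eef_rot: [-180.0, -0.0, -26.8]
contact_force: [-2.5, -0.1, 8.2]
gripper_width: 0.0197
```

```bash
python3 f.py
```

```text
23.25 [[-1.6, 1.0], [-2.4, 0.5], [-2.0, -0.5], [-2.0, -0.8]] mean [-2.01  0.07] fz 8.1 tray xy mm [80.8  0.1] 0.019778383715885767
```

Call:
servo_tool(
  targets=[
    {"dx": 0.03,"dy": -0.02,"dz": 0,"spin": 0,"grip": 10},
    {"dx": 0.06,"dy": -0.03,"dz": 0,"spin": 0,"grip": 10},
    {"dx": 0.1,"dy": -0.05,"dz": 0,"spin": 0,"grip": 10},
    {"dx": 0.14,"dy": -0.07,"dz": 0,"spin": 0,"grip": 10},
    {"dx": 0.14,"dy": -0.07,"dz": 0,"spin": 0,"grip": 10},
    {"dx": 0.14,"dy": -0.07,"dz": 0,"spin": 0,"grip": 10},
    {"dx": 0.14,"dy": -0.07,"dz": 0,"spin": 0,"grip": 10},
    {"dx": 0.14,"dy": -0.07,"dz": 0,"spin": 0,"grip": 10},
    {"dx": 0.14,"dy": -0.07,"dz": 0,"spin": 0,"grip": 10},
    {"dx": 0.14,"dy": -0.07,"dz": 0,"spin": 0,"grip": 10},
  ],
)

```text
time_s: 24.08
tcp_pos: [0.6128, 0.049, 0.0414]
eef_rot: [-180.0, -0.0, -26.8]
contact_force: [-4.0, 3.0, 9.6]
gripper_width: 0.0196
```

```bash
python3 f.py
```

```text
24.2833 [[-5.5, 1.4], [-5.0, 0.4], [-5.7, 0.4], [-5.3, -0.1]] mean [-5.4   0.53] fz 10.3 tray xy mm [81.9  0.1] 0.019740076527240042
```

Call:
servo_tool(
  targets=[
    {"dx": 0.03,"dy": -0.02,"dz": 0,"spin": 0,"grip": 10},
    {"dx": 0.06,"dy": -0.03,"dz": 0,"spin": 0,"grip": 10},
    {"dx": 0.09,"dy": -0.05,"dz": 0,"spin": 0,"grip": 10},
    {"dx": 0.09,"dy": -0.05,"dz": 0,"spin": 0,"grip": 10},
    {"dx": 0.09,"dy": -0.05,"dz": 0,"spin": 0,"grip": 10},
    {"dx": 0.09,"dy": -0.05,"dz": 0,"spin": 0,"grip": 10},
    {"dx": 0.09,"dy": -0.05,"dz": 0,"spin": 0,"grip": 10},
    {"dx": 0.09,"dy": -0.05,"dz": 0,"spin": 0,"grip": 10},
    {"dx": 0.09,"dy": -0.05,"dz": 0,"spin": 0,"grip": 10},
    {"dx": 0.09,"dy": -0.05,"dz": 0,"spin": 0,"grip": 10},
  ],
)

```text
time_s: 25.12
tcp_pos: [0.6133, 0.0487, 0.0414]
eef_rot: [-180.0, 0.0, -26.8]
contact_force: [-6.3, 4.1, 11.3]
gripper_width: 0.02
```

```bash
python3 f.py
```

```text
25.3167 [[-7.4, 0.7], [-7.5, 0.4], [-7.3, -0.1], [-6.8, 0.8]] mean [-7.28  0.46] fz 12.1 tray xy mm [82.4 -0. ] 0.019732773050636844
```

Call:
servo_tool(
  targets=[
    {"dx": 0.03,"dy": -0.02,"dz": 0.02,"spin": 0,"grip": 10},
    {"dx": 0.06,"dy": -0.03,"dz": 0.03,"spin": 0,"grip": 10},
    {"dx": 0.08,"dy": -0.04,"dz": 0.03,"spin": 0,"grip": 10},
    {"dx": 0.08,"dy": -0.04,"dz": 0.03,"spin": 0,"grip": 10},
    {"dx": 0.08,"dy": -0.04,"dz": 0.03,"spin": 0,"grip": 10},
    {"dx": 0.08,"dy": -0.04,"dz": 0.03,"spin": 0,"grip": 10},
    {"dx": 0.08,"dy": -0.04,"dz": 0.03,"spin": 0,"grip": 10},
    {"dx": 0.08,"dy": -0.04,"dz": 0.03,"spin": 0,"grip": 10},
    {"dx": 0.08,"dy": -0.04,"dz": 0.03,"spin": 0,"grip": 10},
    {"dx": 0.08,"dy": -0.04,"dz": 0.03,"spin": 0,"grip": 10},
  ],
)

```text
time_s: 26.15
tcp_pos: [0.6136, 0.0485, 0.0414]
eef_rot: [-180.0, 0.1, -26.8]
contact_force: [-6.7, 5.1, 11.7]
gripper_width: 0.0198
```

```bash
python3 f.py
```

```text
26.35 [[-8.3, 2.2], [-8.7, 1.5], [-9.9, 1.6], [-9.4, 1.8]] mean [-9.09  1.81] fz 11.4 tray xy mm [82.8 -0.1] 0.020074449784848708
```

Call:
servo_tool(
  targets=[
    {"dx": -0.08,"dy": 0.04,"dz": 0,"spin": 0,"grip": 10},
    {"dx": -0.18,"dy": 0.09,"dz": 0,"spin": 0,"grip": 10},
    {"dx": -0.18,"dy": 0.09,"dz": 0,"spin": 0,"grip": 10},
    {"dx": -0.18,"dy": 0.09,"dz": 0,"spin": 0,"grip": 35},
    {"dx": -0.18,"dy": 0.09,"dz": 0,"spin": 0,"grip": 50},
    {"dx": -0.18,"dy": 0.09,"dz": 0,"spin": 0,"grip": 50},
    {"dx": -0.18,"dy": 0.09,"dz": 0,"spin": 0,"grip": 50},
    {"dx": -0.18,"dy": 0.09,"dz": 1.5,"spin": 0,"grip": 50},
    {"dx": -0.18,"dy": 0.09,"dz": 4,"spin": 0,"grip": 50},
    {"dx": -0.18,"dy": 0.09,"dz": 7,"spin": 0,"grip": 50},
  ],
)

```text
time_s: 27.18
tcp_pos: [0.6116, 0.0484, 0.1094]
eef_rot: [179.8, 0.2, -26.8]
contact_force: [0.7, 0.6, -0.2]
gripper_width: 0.0436
```

Call:
servo_tool(
  targets=[
    {"dx": -1,"dy": 0.5,"dz": 3,"spin": 0,"grip": 50},
    {"dx": -2.5,"dy": 1.2,"dz": 6,"spin": 0,"grip": 50},
    {"dx": -4.5,"dy": 2.2,"dz": 9,"spin": 0,"grip": 50},
    {"dx": -6.5,"dy": 3.3,"dz": 12,"spin": 0,"grip": 50},
    {"dx": -8.5,"dy": 4.5,"dz": 15,"spin": 0,"grip": 50},
    {"dx": -10,"dy": 5.5,"dz": 18,"spin": 0,"grip": 50},
    {"dx": -11,"dy": 6,"dz": 20,"spin": 0,"grip": 50},
    {"dx": -11,"dy": 6,"dz": 20.5,"spin": 0,"grip": 50},
    {"dx": -11,"dy": 6,"dz": 20.5,"spin": 0,"grip": 50},
    {"dx": -11,"dy": 6,"dz": 20.5,"spin": 0,"grip": 50},
  ],
)

```text
time_s: 28.02
tcp_pos: [0.5029, 0.1089, 0.315]
eef_rot: [180.0, 0.0, -26.8]
contact_force: [-0.7, -0.6, -0.8]
gripper_width: 0.044
```

```bash
python3 look.py w7; python3 f.py
```

```text
28.0167 [0.50286767 0.10891571 0.31503992] [ 1.79999902e+02  3.15252084e-02 -2.67988861e+01] [0.57229238 0.07392453 0.47312907]
yellow 639 [400.3 155.5] [386 142  31  33] [0.5037 0.0172] [0.4957 0.0106]
yellow 106 [413.  132.3] [408 127  11  12] [ 0.5185 -0.0024] [ 0.5122 -0.0113]
yellow 105 [376.7 132.3] [371 127  12  12] [0.5344 0.0289] [0.53   0.0236]
yellow 103 [321.5  38.6] [309  37  27   4] [0.6318 0.0399] [0.6388 0.0359]
yellow 97 [375.1 168.8] [370 164  11  11] [0.503  0.0447] [0.4949 0.0413]
yellow 60 [219.  150.6] [217 138   5  26] [0.5882 0.1741] [0.5901 0.1858]
red 505 [322.4  67.3] [313  55  20  26] [0.61   0.0499] [0.6144 0.047 ]
red 113 [341.1  50.5] [336  45  11  13] [0.6149 0.0283] [0.6199 0.023 ]
red 112 [302.8  50.5] [298  44  11  13] [0.6307 0.0595] [0.6375 0.0578]
red 103 [340.4  91.4] [335  86  11  12] [0.5836 0.0441] [0.585  0.0406]
red 102 [303.2  91.3] [298  86  11  12] [0.5995 0.0753] [0.6027 0.0755]
blue 328 [322.2 215.9] [314 207  18  19] [0.4838 0.1133] [0.4734 0.1179]
blue 81 [339.3 190.6] [335 186  10  10] [0.4995 0.0861] [0.4909 0.0875]
blue 80 [304.5 190.5] [300 186  10  10] [0.5154 0.1174] [0.5087 0.1225]
blue 78 [304.6 224.1] [300 220  10  10] [0.4841 0.1335] [0.4738 0.1404]
blue 78 [338.5 224.2] [334 220  10  10] [0.4682 0.1021] [0.4561 0.1054]
green 460 [359.4 147.6] [354 126  12  44] [0.5206 0.0455] [0.5237 0.0472]
green 232 [66.3 72. ] [58 64 17 17] [0.7394 0.2991] [0.7294 0.2856]
green 229 [403.   65.4] [395  57  17  18] [ 0.5789 -0.0345] [ 0.5785 -0.028 ]
28.2667 [[0.7, 0.7], [-0.6, -0.0], [0.3, 0.2], [-0.1, -0.7]] mean [0.07 0.04] fz -0.0 tray xy mm [-43.    3.6] 0.0439757098297442
```

View pics/w7.png

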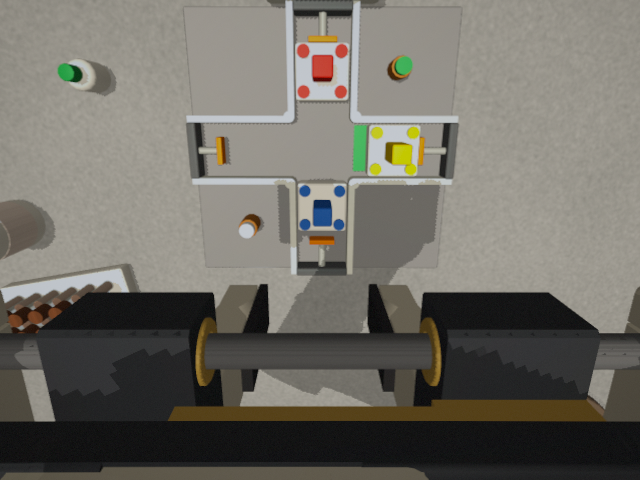

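The wrist view w7 shows red at the reader sensor (322,71), yellow at the right-bay sensor (394,150) and blue unmoved at (322,207). The gripper is clear.

```bash
python3 -c "
from plant import r
print(r.close_job())"
```

```text
the job is handed in; nothing more can be done
None
```

I moved the yellow block from the reader bay into the green right bay, and the red block from the left bay into the reader bay. Each was pressed on its sensor and released, and I handed the job in at about 28 s of the 72 s allowed. The hand-in reports no verdict.

- **Pressing:** I pushed each block in steps up to about 9 N at the wrist and held it there for about a second. Taking off about 2 N of floor drag, I estimate about 7 N on each sensor. The sensors' own force can't be read directly.
- **Final positions (last wrist picture):**
  - Yellow is 80 mm from the crossing, about 17 mm from the mark's nominal centre.
  - Red is 80 mm from the crossing, about 1.5 mm from the bay point.
  - Blue is within 0.3 mm of its start.
- **Arm:** the gripper was clear, with force readings near zero.
- **What went wrong or stood out:**
  - My first two move calls were refused because rows need all five keys; nothing moved.
  - While gripped, the tool pressed the blocks down with 4–12 N, more than intended but below the 30 N limit.

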